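# Set and lock the lathe tool rest for the blank that is mounted

## Task

Set the lathe's tool rest for whichever blank is on the lathe now: alongside the long spindle blank, parallel to it and at the middle of its length, or, for the bowl blank, turned square across its face with the bar's middle half way between the face's centre and the rim on the robot's side. Leave a gap of about 7 mm between the bar's front edge and the wood, without pressing the rest against the wood. Clamp it there by pressing the banjo's cam lever down as far as it goes, and leave the loose things on the bench and the headstock alone.

Things in the scene. Friction and masses are not known exactly. Their poses are not given: they have to be found in the camera images.
- nose (a point): end of the cream headstock's spindle, on the spindle axis, 200 mm above the bench. Axes are the lathe's: y along the bed to the headstock, x across the bed from its front (robot's side) to its back, z up; the lathe stands askew, yaw 39 to 51 degrees. Headstock: 35 to 235 mm from here along +y, 301 mm high. Bed: 122 mm wide, top at 90 mm. Tailstock's live centre: 340 mm from here along -y
- cage (a point): front right end of the steel wire safety cage over the headstock end, 285 mm above the bench; axes as nose. From here thin bars run 170 mm along +y (to 15 mm from the nose) and 190 mm along +x, rising to 312 mm. It is 85 mm in front of the spindle axis and 185 mm from the nose along -y. An upright tool cannot get at the set rest below it: lean the tool 25 to 45 degrees
- spindle_blank: long round wooden blank in a steel scroll chuck. Origin on its axis at the chuck's back; axes as nose. Chuck: diameter 96, with jaws 65 mm long; wood: diameter 80 mm, from 60 to 340 mm along -y. Fixed, does not turn. Mounted: origin at the nose; otherwise parked on the plywood stand (250 mm high) at the robot's right. Exactly one of the two blanks is on the lathe, the other on the stand
- bowl_blank: thick round wooden bowl blank in its own scroll chuck. Origin on its axis at the chuck's back; axes as nose. Wood: diameter 170 mm, from 60 to 150 mm along -y; the flat face at 150 mm looks along -y. Fixed, does not turn. Mounted: origin at the nose; otherwise parked on the stand
- rest_neck (a point): on the tool rest's upright neck, on the vertical line about which the rest turns, 150 mm above the bench. x points to the rest's front, y along its bar. Neck: steel plate 16 mm thick (along y), 30 mm deep (x -15 to 15), 120 to 179 mm above the bench, between the banjo's round boss below (diameter 46) and the bar above, which overhangs it: grip it from the rest's rear (-x), tool leaning back
- rest_edge (a point): middle of the front edge of the rest's bar, 14 mm ahead (x) of the neck's line, 190 mm above the bench; axes as rest_neck; the gap is measured from here. Bar: 150 mm long (y), 28 mm deep, 179 to 195 mm above the bench. Held by the neck, the rest slides along and across the bed with the cream banjo below it (about 8 N each) and turns (0.35 N m), all in one grasp
- banjo: cream casting on the bed that carries the rest; origin on the bench plane below the rest's post, axes as nose. 54 mm wide, from 30 mm in front of the post to 155 mm behind it, top 112 mm above the bench. The post travels from 30 to 300 mm from the nose along -y and from 150 to 20 mm in front of the axis; the rest turns from 0.3 rad clockwise to 1.9 rad counterclockwise of lying along the bed
- lever_ball (a point): centre of the black ball (diameter 26 mm) on the banjo's cam lever. The lever pivots at the banjo's front end about a line along the lathe's x through the post, 107 mm above the bench, and stands out along the lathe's -y, 85 mm from that line to the ball; the ball is 75 mm in front (-x) of the post. It swings downwards in that upright plane
- clamp (a joint): cam lever angle, rad: 0 = 35 degrees above level, slack; grows as the lever is pressed down to its stop at 1.3 (about 40 degrees below level). Takes 5 to 8 N at the ball, bites from about 0.8 on, stays where it is left. At the stop the banjo is held fast. Always starts slack, under 0.25
- gouge: turning gouge with wooden handle, lying on the bench in front of the tailstock, 300 mm long, 33 mm thick; origin below its middle; leave it alone
- chuck_key: steel T-shaped chuck key, 100 by 90 mm, 12 mm thick, lying on top of the headstock, 301 mm above the bench; origin below the shank's middle; leave it alone
- wax_tin: round metal tin, diameter 76, height 50 mm, standing on the bench in front of the bed; origin under its centre; leave it alone

How it is judged:
By the outcome, as a careful person would: the job done as asked, in the order asked, and still so for the second after the job is handed in, with the robot touching nothing.
It also fails if it takes over 58 s, if anything falls off the work surface, if the arm or the gripper's body presses on something with over 40 N, if the wrist force passes 120 N, or if a joint passes its speed limit or range.

## Robot

A 6-joint arm with a two-finger parallel gripper is mounted at the origin on the work surface. World frame = base frame: x ahead of the robot, y to its left, z up, the work surface at z = 0. Lengths are in m, angles in degrees, forces in N, time in s.
With the tool pointing down it reaches from about 0.25 to 0.8 m from the base axis. Payload 3.9 kg.
Tool frame: the origin (TCP) lies on the mounting face of the last link; the fingertips stand 173 mm ahead of it and the grasp point (between the pads) lies 155 mm ahead of it (bot.finger_overhang is the z of the fingertips in the tool frame, in m); z points along the fingers, y is the line along which they close (so a half turn about z gives the same grasp; the last joint's range is limited). The gripper opens to 85 mm and grips with 20 to 120 N. Pads are 22 mm wide; open, the fingers measure 114 mm over their backs; the gripper's body (76 mm by 85 mm) begins 54 mm behind the grasp point. The pads swing forward as they close: fully open they stand 13 mm farther back than shut.
Start: joints at [75.917, 14.897, -7.913, 67.191, 0, 90], TCP at [0.128, 0.509, 0.405] pointing down, gripper open.
Joint ranges: [-159.42, 159.42], [-47.68, 98.78], [-73.54, 78.23], [-108.79, 121.32], [-90, 84.71], [-180, 180]. Speed limits (degrees/s): [147.25, 147.25, 180, 180, 180, 180].

## Interface

Orientations are given as [roll, pitch, yaw] about the fixed x, y, z axes, in that order (R = Rz(yaw) Ry(pitch) Rx(roll)).
In Python, from plant import bot, imaging gives the robot as it stands.
- The arm moves only by the shell command python3 -m crank 'ROWS' [OPENING] [FORCE]. ROWS is JSON, a list of rows, each an object of numbers: "dx", "dy", "dz": the shift along the world's x, y, z each as a share of 0.05 m, from -1 to 1; "wx", "wy", "wz": the turn, a rotation vector about the world's x, y, z each as a share of 90 degrees, from -1 to 1. In form: [{"dx": .., "dy": .., "dz": .., "wx": .., "wy": .., "wz": ..}, ...]. A call has exactly 10 rows; each row shifts and turns the commanded pose from where the row before left it; what a row does not reach is not made up. A row lasts 1/12 s, in which the tool goes at most 41.7 mm and 7.16 degrees, less where a joint would pass 70% of its speed; a pose out of reach is approached as far as the arm can. A call with a number of a shift or a turn outside -1 to 1 is refused whole. A call with a gripper value outside its range is refused whole. OPENING is the closure, from -1 (fully open) to 1 (shut), set as the call begins (- or left out, the last holds). The fingers move at their own pace and stop on an object; FORCE is the grip in N (left out, the last holds). Time passes only in rows, so rows that do not move let the fingers close, or fill a call up. It gives the time, the measured TCP pose, the force, the opening and the grip force at its end, in the units of the state.
- bot.get_state(): the state, without advancing time (a new reading comes with each control period).
- imaging.get_image(name): name is "scene" or "side" or "wrist"; returns the picture (400x640x3 uint8, red, green, blue); there is no depth.
- imaging.get_calibration(name): a dict with "intrinsics" (3x3 intrinsics, pixels), "k1" (the pictures are not rectified: a ray, as slopes to the right and down, at radius r is drawn at 1 + k1 r^2 times it, then the intrinsics apply), "rvec" (rotation vector, rad) and "tvec" (3), from world to camera coordinates, as OpenCV has them; the wrist camera has in their place "hand_eye" (4x4, takes a point from camera to tool coordinates, whose origin is the TCP and whose axes are the flange's). Camera axes: x right, y down, z forward; pixel columns grow to the right and rows downward; lengths in m; the calibration is good to about 2 mm. A picture is of the moment at which its call begins: read the wrist's pose just before it. get_calibration takes no time and is no camera call.
- bot.sign_off(): hands the job in; it is judged then, once.
The state is a dict: "clock": time; "qpos": joint angles; "qvel": joint speeds; "tau": joint torques, N m; "tcp_pos": TCP position; "orientation": TCP orientation; "force": force on the tool from outside, world axes, zero at the start; "moment": the same for the moment, N m; "finger_gap": finger opening in m; "grip_force": force on a finger pad.
Only numpy, scipy, OpenCV 4.12 (cv2) and the standard library are available. Lean on these libraries where they do the work, as an engineer would, in place of code of your own. Each camera call takes 0.05 s, during which the arm holds its last target. There are 200 camera calls.

## Working session

There is one attempt and no reset: what is moved stays moved. The work goes in short steps, Python scripts to look and compute and a shell command to move; the robot and the scene stay as the last step left them, time stands still between calls to the robot, and variables do not carry over. Pictures are saved under pics/ and viewed, at most 10 in all, crops included, and the job is handed in when it is done.

```bash
ls; mkdir -p pics; python3 - <<'E'
from plant import bot, imaging
import cv2
for n in ("scene","side","wrist"):
    im=imaging.get_image(n); cv2.imwrite(f"pics/{n}0.png",im[:,:,::-1]); c=imaging.get_calibration(n); print(n,c)
s=bot.get_state();print(s)
E
```

```text
pics
scene {'intrinsics': array([[431.29839875,   0.        , 321.7240041 ],
       [  0.        , 431.29839875, 194.95997279],
       [  0.        ,   0.        ,   1.        ]]), 'k1': -0.08711356613683868, 'rvec': array([ 1.66987363,  2.16322546, -0.59501231]), 'tvec': array([ 0.18186596, -0.32934426,  1.57912881])}
side {'intrinsics': array([[397.01289979,   0.        , 322.54451432],
       [  0.        , 397.01289979, 194.0147412 ],
       [  0.        ,   0.        ,   1.        ]]), 'k1': -0.06203357094586558, 'rvec': array([ 2.2531764 , -0.67435094,  0.26504446]), 'tvec': array([-0.50674285,  0.31634509,  0.95041128])}
wrist {'intrinsics': array([[327.01823466,   0.        , 318.77035098],
       [  0.        , 327.01823466, 195.16073091],
       [  0.        ,   0.        ,   1.        ]]), 'k1': -0.03813883661870496, 'hand_eye': array([[ 6.46420822e-04, -9.60172228e-01, -2.79408080e-01,
         7.22273950e-02],
       [ 9.99999419e-01,  8.61634687e-04, -6.47430276e-04,
         3.19929772e-04],
       [ 8.62392264e-04, -2.79407500e-01,  9.60172227e-01,
         3.03720038e-02],
       [ 0.00000000e+00,  0.00000000e+00,  0.00000000e+00,
         1.00000000e+00]])}
{'clock': 0.15, 'qpos': array([ 7.59152069e+01,  1.49280038e+01, -7.96686099e+00,  6.71919677e+01,
        2.56634690e-04,  8.99998291e+01]), 'qvel': array([-0.02528265, -0.13010811,  0.25021621, -0.01158007,  0.01443655,
       -0.05051411]), 'tau': array([ 2.51036936e-04, -4.06006658e+01,  2.54165643e+01,  1.26316232e-02,
       -5.42142152e-05,  1.37886451e-05]), 'tcp_pos': array([0.12769968, 0.50896812, 0.40406023]), 'orientation': array([-1.79913168e+02, -2.56893436e-04,  1.65915377e+02]), 'force': array([-0.45570573, -0.64845039,  0.72505338]), 'moment': array([-0.00776161,  0.05058467,  0.0420717 ]), 'grip_force': 0.0, 'finger_gap': 0.08532601013300772}
```

View pics/scene0.png

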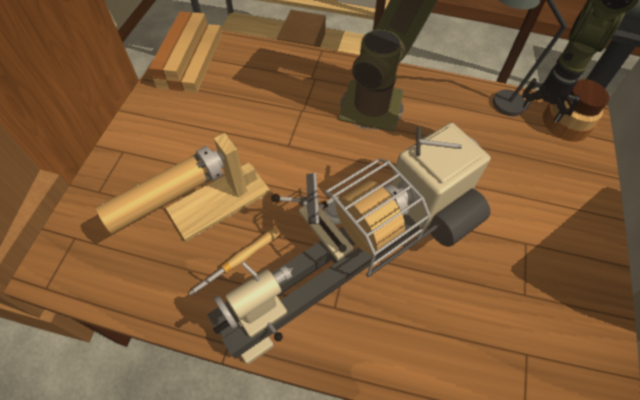

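View pics/side0.png

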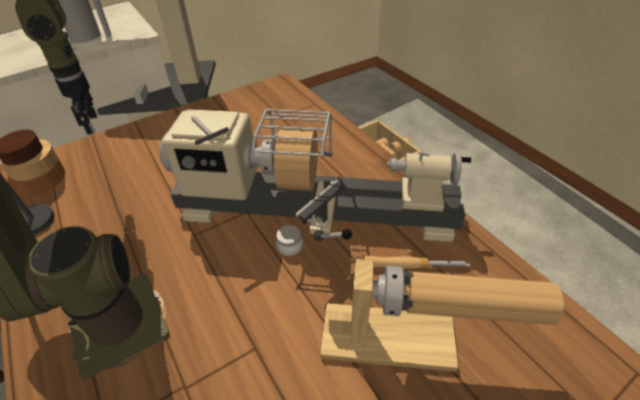

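The bowl blank is mounted, with its face seen at about (300,160) in the side view. The spindle blank is on the stand. The rest bar runs from about (300,215) to (338,183) in the side view, and the lever ball is near (347,234).

View pics/wrist0.png

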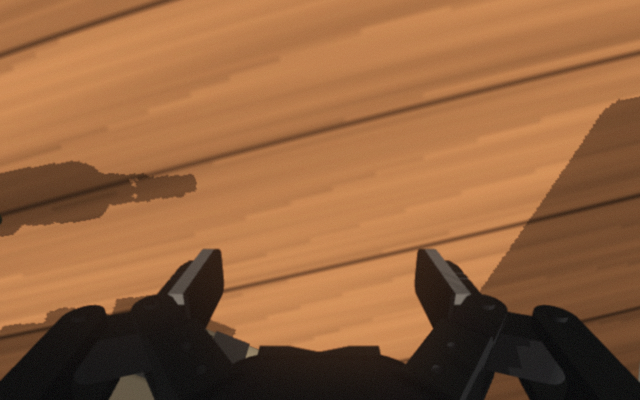

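```bash
python3 - <<'E'
import cv2
a=cv2.imread("pics/scene0.png")[130:290,250:450]; b=cv2.imread("pics/side0.png")[90:250,230:430]
cv2.imwrite("pics/crop1.png",cv2.resize(cv2.vconcat([a]),None,fx=3.75,fy=3.75,interpolation=cv2.INTER_CUBIC))
cv2.imwrite("pics/crop2.png",cv2.resize(b,None,fx=3.75,fy=3.75,interpolation=cv2.INTER_CUBIC))
E
```

```text
(no output)
```

View pics/crop1.png

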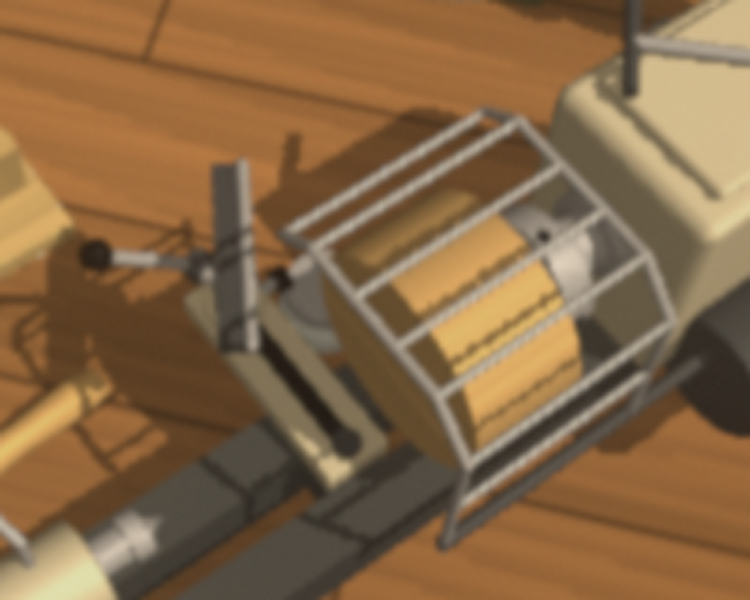

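View pics/crop2.png

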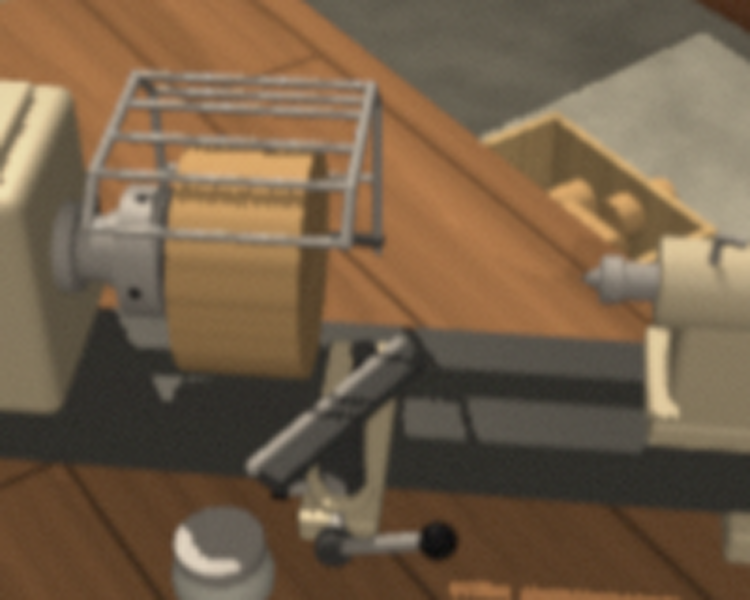

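The wrist view shows only bench. In the crops the cage, bar ends, ball and live centre can all be matched across the two views, so I'll triangulate them.

```bash
cat > h.py <<'E'
import numpy as np, cv2
from scipy.spatial.transform import Rotation as R
from plant import bot, imaging
def cam(n,s=None):
    c=imaging.get_calibration(n)
    if n=="wrist":
        T=np.eye(4);T[:3,:3]=R.from_euler("xyz",s["orientation"],degrees=True).as_matrix();T[:3,3]=s["tcp_pos"]
        M=T@c["hand_eye"]; Rc,o=M[:3,:3],M[:3,3]
    else:
        Rw=cv2.Rodrigues(c["rvec"])[0]; Rc=Rw.T; o=-Rc@c["tvec"]
    return c["intrinsics"],c["k1"],Rc,o
def ray(C,p):
    K,k,Rc,o=C
    n=cv2.undistortPoints(np.array([[p]],float),K,np.array([k,0,0,0.]))[0,0]
    d=Rc@np.array([*n,1]); return o,d/np.linalg.norm(d)
def plane(C,p,z): o,d=ray(C,p); return o+d*(z-o[2])/d[2]
def tri(rs):
    A=sum(np.eye(3)-np.outer(d,d) for o,d in rs); b=sum((np.eye(3)-np.outer(d,d))@o for o,d in rs)
    X=np.linalg.solve(A,b); return X,[np.linalg.norm((np.eye(3)-np.outer(d,d))@(X-o))*1e3 for o,d in rs]
def proj(C,X):
    K,k,Rc,o=C; v=Rc.T@(np.asarray(X)-o); n=v[:2]/v[2]; n=n*(1+k*n@n); return K[:2,:2]@n+K[:2,2]
E
python3 - <<'E'
from h import *
np.set_printoptions(precision=4,suppress=True)
S,D=cam("scene"),cam("side")
print(S[3],D[3])
s=lambda x,y:(x/3.75+250-.37,y/3.75+130-.37); d=lambda x,y:(x/3.75+230-.37,y/3.75+90-.37)
P={"cageFR":((288,232),(347,240)),"tip":((155,537),(588,280)),"ball":((95,255),(437,540)),
"cageFL":((488,110),(92,228)),"cageArcR":((468,465),(375,85)),"cageBR":((443,543),(380,240)),
"barA":((230,162),(252,468)),"barB":((240,350),(410,335)),"barBlow":((232,350),(425,360))}
for k,(a,b) in P.items():
    X,e=tri([ray(S,s(*a)),ray(D,d(*b))]); print(k,X,np.round(e,1))
E
```

```text
[1.1191 0.0821 1.1731] [ 0.1845 -0.6743  0.8783]
cageFR [ 0.5831 -0.0334  0.289 ] [3.3 3.3]
tip [ 0.7673 -0.0697  0.1938] [0. 0.]
ball [ 0.5554 -0.1812  0.1551] [1. 1.]
cageFL [0.4534 0.0738 0.2874] [3.9 3.9]
cageArcR [0.7069 0.1129 0.2822] [1. 1.]
cageBR [0.7052 0.1098 0.1419] [2.3 2.3]
barA [ 0.4739 -0.0978  0.195 ] [1.8 1.8]
barB [ 0.6249 -0.0513  0.1982] [0.1 0.1]
barBlow [ 0.6241 -0.062   0.1859] [5.2 5.2]
```

```bash
python3 -m crank '[{"dz":0.7,"dx":0.2,"dy":-0.2,"wz":-0.03},{"dz":0.7,"dx":0.2,"dy":-0.2,"wz":-0.03},{"dz":0.7,"dx":0.2,"dy":-0.2,"wz":-0.03},{"dz":0.7,"dx":0.2,"dy":-0.2,"wz":-0.03},{"dz":0.2,"dx":0.4,"dy":-0.64,"wz":-0.03},{"dx":0.4,"dy":-0.64,"wz":-0.03},{"dx":0.4,"dy":-0.64,"wz":-0.03},{"dx":0.4,"dy":-0.64,"wz":-0.03},{"dx":0.4,"dy":-0.64,"wz":-0.03},{"dx":0.4,"dy":-0.64,"wz":-0.03}]'
python3 -m crank '[{"dx":0.42,"dy":-0.66,"wz":-0.04},{"dx":0.42,"dy":-0.66,"wz":-0.04},{"dx":0.42,"dy":-0.66,"wz":-0.04},{"dx":0.42,"dy":-0.66,"wz":-0.04},{"dx":0.42,"dy":-0.66,"wz":-0.04},{"dx":0.42,"dy":-0.66,"wz":-0.04},{"dx":0.42,"dy":-0.66,"wz":-0.04},{"dx":0.42,"dy":-0.66,"wz":-0.04},{"dx":0.42,"dy":-0.66,"wz":-0.04},{}]'
```

```text
schema error: expected keys dx, dy, dz, wx, wy, wz
schema error: expected keys dx, dy, dz, wx, wy, wz
```

```bash
python3 -m crank '[{"dx":0.2,"dy":-0.2,"dz":0.7,"wx":0,"wy":0,"wz":-0.03},{"dx":0.2,"dy":-0.2,"dz":0.7,"wx":0,"wy":0,"wz":-0.03},{"dx":0.2,"dy":-0.2,"dz":0.7,"wx":0,"wy":0,"wz":-0.03},{"dx":0.2,"dy":-0.2,"dz":0.7,"wx":0,"wy":0,"wz":-0.03},{"dx":0.4,"dy":-0.6,"dz":0.2,"wx":0,"wy":0,"wz":-0.03},{"dx":0.4,"dy":-0.65,"dz":0,"wx":0,"wy":0,"wz":-0.03},{"dx":0.4,"dy":-0.65,"dz":0,"wx":0,"wy":0,"wz":-0.03},{"dx":0.4,"dy":-0.65,"dz":0,"wx":0,"wy":0,"wz":-0.03},{"dx":0.4,"dy":-0.65,"dz":0,"wx":0,"wy":0,"wz":-0.03},{"dx":0.4,"dy":-0.65,"dz":0,"wx":0,"wy":0,"wz":-0.03}]'
python3 -m crank '[{"dx":0.42,"dy":-0.66,"dz":0,"wx":0,"wy":0,"wz":-0.04},{"dx":0.42,"dy":-0.66,"dz":0,"wx":0,"wy":0,"wz":-0.04},{"dx":0.42,"dy":-0.66,"dz":0,"wx":0,"wy":0,"wz":-0.04},{"dx":0.42,"dy":-0.66,"dz":0,"wx":0,"wy":0,"wz":-0.04},{"dx":0.42,"dy":-0.66,"dz":0,"wx":0,"wy":0,"wz":-0.04},{"dx":0.42,"dy":-0.66,"dz":0,"wx":0,"wy":0,"wz":-0.04},{"dx":0.42,"dy":-0.66,"dz":0,"wx":0,"wy":0,"wz":-0.04},{"dx":0.42,"dy":-0.66,"dz":0,"wx":0,"wy":0,"wz":-0.04},{"dx":0.42,"dy":-0.66,"dz":0,"wx":0,"wy":0,"wz":-0.04},{"dx":0,"dy":0,"dz":0,"wx":0,"wy":0,"wz":0}]'
```

```text
clock: 0.98
tcp_pos: [0.2881, 0.275, 0.5546]
orientation: [-180.0, 0.0, 138.8]
force: [0.6, 0.6, -0.5]
finger_gap: 0.0853
grip_force: 0.0
clock: 1.82
tcp_pos: [0.4798, -0.025, 0.5532]
orientation: [-180.0, 0.2, 106.0]
force: [0.6, 0.3, 0.1]
finger_gap: 0.0855
grip_force: 0.0
```

```bash
python3 -m crank '[{"dx":0.29,"dy":-0.54,"dz":0,"wx":0.05,"wy":0.016,"wz":0},{"dx":0.29,"dy":-0.54,"dz":0,"wx":0.05,"wy":0.016,"wz":0},{"dx":0.29,"dy":-0.54,"dz":0,"wx":0.05,"wy":0.016,"wz":0},{"dx":0.29,"dy":-0.54,"dz":-0.25,"wx":0.05,"wy":0.015,"wz":0},{"dx":0.29,"dy":-0.54,"dz":-0.3,"wx":0.05,"wy":0.015,"wz":0},{"dx":0.29,"dy":-0.54,"dz":-0.3,"wx":0.05,"wy":0.015,"wz":0},{"dx":0.29,"dy":-0.54,"dz":-0.3,"wx":0.05,"wy":0.015,"wz":0},{"dx":0.29,"dy":-0.54,"dz":-0.3,"wx":0,"wy":0,"wz":0},{"dx":0.29,"dy":-0.54,"dz":-0.3,"wx":0,"wy":0,"wz":0},{"dx":0,"dy":0,"dz":0,"wx":0,"wy":0,"wz":0}]'
python3 - <<'E'
from h import *
import json
s=bot.get_state(); im=imaging.get_image("wrist"); cv2.imwrite("pics/w1.png",im[:,:,::-1])
json.dump({k:np.asarray(s[k]).tolist() for k in("tcp_pos","orientation")},open("w1.json","w")); print(s["qpos"],s["tcp_pos"],s["orientation"])
cv2.imwrite("pics/w1b.png",cv2.resize(im[:,:,::-1],(800,500),interpolation=cv2.INTER_CUBIC))
E
```

```text
clock: 2.65
tcp_pos: [0.6096, -0.2681, 0.4585]
orientation: [-179.1, -33.2, 106.0]
force: [-1.4, -0.3, -1.2]
finger_gap: 0.0854
grip_force: 0.0
[-28.54451962  43.04466339  42.66429572 114.92216578  22.28972502
  40.10620842] [ 0.60961484 -0.26813664  0.45849071] [-179.10534224  -33.21593715  106.01836173]
```

View pics/w1b.png

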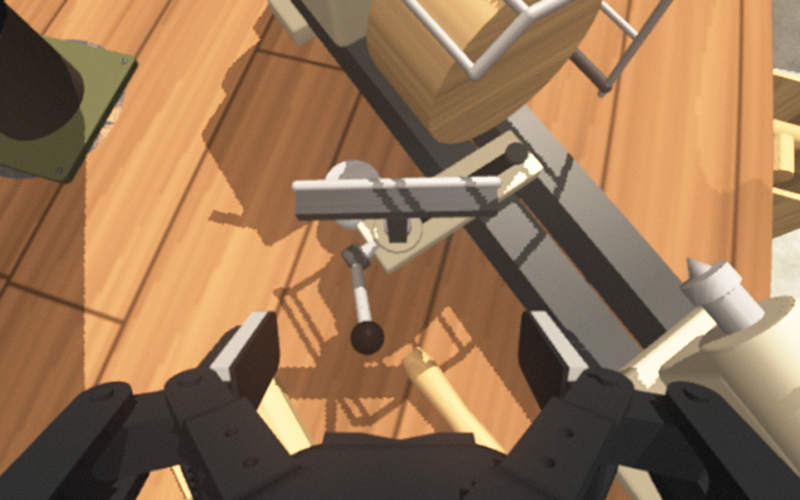

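The wrist view shows the rest bar at (293–500, 182–215), the ball at (367,338), the cage's front right corner at (475,75), the tip at (692,262), and the wood's face under the cage. Next I'll measure these by ray casting and triangulation.

```bash
python3 - <<'E'
from h import *
import json
np.set_printoptions(precision=4,suppress=True)
st=json.load(open("w1.json")); W,S,D=cam("wrist",st),cam("scene"),cam("side")
w=lambda x,y:((x+.5)/1.25-.5,(y+.5)/1.25-.5)
s=lambda x,y:(x/3.75+250-.37,y/3.75+130-.37); d=lambda x,y:(x/3.75+230-.37,y/3.75+90-.37)
P={"cageFR":((475,76),(288,232),(347,240)),"tip":((691,260),(155,537),(588,280)),"ball":((367,338),(95,255),(437,540)),
"barA":((295,183),(245,162),(252,468)),"barB":((499,182),(258,348),(405,335))}
for k,(c,a,b) in P.items():
    X,e=tri([ray(W,w(*c)),ray(S,s(*a)),ray(D,d(*b))]); print(k,X,np.round(e,1))
    print("  WS",tri([ray(W,w(*c)),ray(S,s(*a))])[0],"WD",tri([ray(W,w(*c)),ray(D,d(*b))])[0])
for k,z in(("cageFR",.285),("tip",.2),("barA",.195),("barB",.195)): print(k,"plane",plane(W,w(*P[k][0]),z),plane(S,s(*P[k][1]),z),plane(D,d(*P[k][2]),z))
# bed/banjo line directions, wrist
for n,a,b,z in(("bedfront",(345,95),(610,385),.09),("banjo rear-right edge",(385,272),(540,168),.112),("boss",(400,232),(397,240),.12)):
    A,B=plane(W,w(*a),z),plane(W,w(*b),z); print(n,A,B,np.degrees(np.arctan2(*(B-A)[1::-1])))
print("bench tin etc; wood bottom point", plane(W,w(450,142),.115))
E
```

```text
cageFR [ 0.5821 -0.0345  0.2873] [2.7 4.  3.4]
  WS [ 0.5793 -0.0328  0.2835] WD [ 0.5813 -0.0426  0.2936]
tip [ 0.7659 -0.0685  0.1926] [3.6 1.6 2.2]
  WS [ 0.765 -0.068  0.191] WD [ 0.7669 -0.0665  0.1907]
ball [ 0.5547 -0.1813  0.1552] [1.1 0.8 1.5]
  WS [ 0.5533 -0.1811  0.1527] WD [ 0.5545 -0.1821  0.1565]
barA [ 0.4722 -0.0906  0.1926] [1.8 2.1 3.7]
  WS [ 0.4698 -0.089   0.191 ] WD [ 0.4727 -0.0926  0.1943]
barB [ 0.62   -0.0442  0.1939] [3.4 4.2 4.7]
  WS [ 0.6167 -0.0423  0.1882] WD [ 0.6168 -0.0543  0.2054]
cageFR plane [ 0.5812 -0.0359  0.285 ] [ 0.5779 -0.0317  0.285 ] [ 0.5872 -0.0325  0.285 ]
tip plane [ 0.7581 -0.07    0.2   ] [ 0.7695 -0.0687  0.2   ] [ 0.7621 -0.0751  0.2   ]
barA plane [ 0.4714 -0.0905  0.195 ] [ 0.4727 -0.0883  0.195 ] [ 0.473  -0.0961  0.195 ]
barB plane [ 0.6172 -0.0473  0.195 ] [ 0.6187 -0.0403  0.195 ] [ 0.6241 -0.0463  0.195 ]
bedfront [0.4426 0.0648 0.09  ] [ 0.7669 -0.1571  0.09  ] -34.37512215083213
banjo rear-right edge [ 0.5468 -0.1193  0.112 ] [0.6616 0.0228 0.112 ] 51.05269308955399
boss [ 0.5498 -0.0815  0.12  ] [ 0.5494 -0.0896  0.12  ] -93.10547350592061
bench tin etc; wood bottom point [0.5701 0.0241 0.115 ]
```

```bash
python3 -m crank '[{"dx":-0.04,"dy":0.13,"dz":-0.24,"wx":0,"wy":0,"wz":0.007},{"dx":-0.04,"dy":0.13,"dz":-0.24,"wx":0,"wy":0,"wz":0.007},{"dx":-0.04,"dy":0.13,"dz":-0.24,"wx":0,"wy":0,"wz":0},{"dx":-0.04,"dy":0.13,"dz":-0.24,"wx":0,"wy":0,"wz":0},{"dx":-0.04,"dy":0.13,"dz":-0.24,"wx":0,"wy":0,"wz":0},{"dx":-0.04,"dy":0.13,"dz":-0.24,"wx":0,"wy":0,"wz":0},{"dx":-0.04,"dy":0.13,"dz":-0.24,"wx":0,"wy":0,"wz":0},{"dx":-0.04,"dy":0.13,"dz":-0.24,"wx":0,"wy":0,"wz":0},{"dx":-0.04,"dy":0.13,"dz":-0.24,"wx":0,"wy":0,"wz":0},{"dx":0,"dy":0,"dz":0,"wx":0,"wy":0,"wz":0}]'
python3 - <<'E'
from h import *
import json
s=bot.get_state(); im=imaging.get_image("wrist"); cv2.imwrite("pics/w2.png",im[:,:,::-1])
json.dump({k:np.asarray(s[k]).tolist() for k in("tcp_pos","orientation")},open("w2.json","w")); print(s["qpos"],s["tcp_pos"],s["orientation"])
cv2.imwrite("pics/w2b.png",cv2.resize(im[:,:,::-1],(800,500),interpolation=cv2.INTER_CUBIC))
E
```

```text
clock: 3.53
tcp_pos: [0.5882, -0.2023, 0.3586]
orientation: [-179.5, -33.1, 107.8]
force: [-0.5, 0.6, -1.1]
finger_gap: 0.0852
grip_force: 0.0
[-24.38190939  36.92927482  16.27535965  93.34907397  23.47684298
  42.62862233] [ 0.58815096 -0.20227731  0.35858614] [-179.47153509  -33.07683891  107.77401509]
```

View pics/w2b.png

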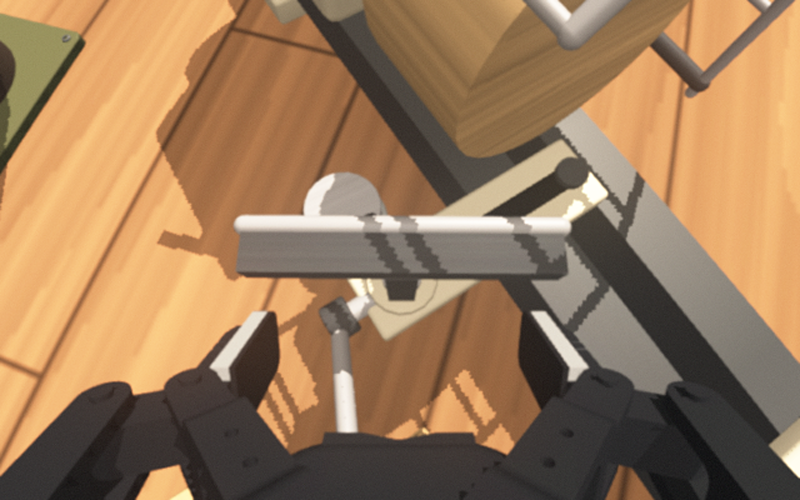

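The rest bar is square to the view, from (237,222) to (570,224). The neck is at (401,290), between the open fingers. The wood's rim runs down to (480,155).

```bash
python3 - <<'E'
from h import *
import json
np.set_printoptions(precision=4,suppress=True)
st=json.load(open("w2.json")); W=cam("wrist",st)
w=lambda x,y:((x+.5)/1.25-.5,(y+.5)/1.25-.5)
T=R.from_euler("xyz",st["orientation"],degrees=True).as_matrix(); print("tz",T[:,2],"ty",T[:,1])
A,B=plane(W,w(237,219),.195),plane(W,w(571,219),.195); print("bar top front",A,B,(A+B)/2,np.linalg.norm(A-B),np.degrees(np.arctan2(*(B-A)[1::-1])))
A,B=plane(W,w(239,275),.179),plane(W,w(567,277),.179); print("bar rear bottom",A,B,(A+B)/2,np.linalg.norm(A-B),np.degrees(np.arctan2(*(B-A)[1::-1])))
print("neck rear bottom",plane(W,w(401,300),.12)); print("boss",plane(W,w(400,313),.12))
print("cageFR",plane(W,w(572,42),.285))
for t in [(485,155),(465,150)]: print(plane(W,w(*t),.115))
g=np.array(st["tcp_pos"])+.155*T[:,2]; print("grasp pt",g)
E
```

```text
tz [-0.1754  0.5169 -0.8379] ty [ 0.9507  0.31   -0.0077]
bar top front [ 0.4702 -0.0903  0.195 ] [ 0.6176 -0.0426  0.195 ] [ 0.5439 -0.0665  0.195 ] 0.1549151421691812 17.92726650129611
bar rear bottom [ 0.4749 -0.1131  0.179 ] [ 0.6264 -0.0649  0.179 ] [ 0.5506 -0.089   0.179 ] 0.15900373113527633 17.63511573588768
neck rear bottom [ 0.5505 -0.0913  0.12  ]
boss [ 0.5524 -0.0991  0.12  ]
cageFR [ 0.581  -0.0369  0.285 ]
[0.5749 0.0251 0.115 ]
[0.5604 0.0245 0.115 ]
grasp pt [ 0.561  -0.1222  0.2287]
```

```bash
python3 -m crank '[{"dx":-0.025,"dy":0.084,"dz":-0.204,"wx":0,"wy":0,"wz":0},{"dx":-0.025,"dy":0.084,"dz":-0.204,"wx":0,"wy":0,"wz":0},{"dx":-0.025,"dy":0.084,"dz":-0.204,"wx":0,"wy":0,"wz":0},{"dx":-0.025,"dy":0.084,"dz":-0.204,"wx":0,"wy":0,"wz":0},{"dx":-0.025,"dy":0.084,"dz":-0.204,"wx":0,"wy":0,"wz":0},{"dx":-0.025,"dy":0.084,"dz":-0.204,"wx":0,"wy":0,"wz":0},{"dx":-0.025,"dy":0.084,"dz":-0.204,"wx":0,"wy":0,"wz":0},{"dx":-0.025,"dy":0.084,"dz":-0.204,"wx":0,"wy":0,"wz":0},{"dx":0,"dy":0,"dz":0,"wx":0,"wy":0,"wz":0},{"dx":0,"dy":0,"dz":0,"wx":0,"wy":0,"wz":0}]'
```

```text
clock: 4.42
tcp_pos: [0.5793, -0.171, 0.2786]
orientation: [-179.6, -32.9, 107.8]
force: [0.6, 0.8, 0.6]
finger_gap: 0.0856
grip_force: 0.0
```

Clear, no contact; close.

```bash
Z='{"dx":0,"dy":0,"dz":0,"wx":0,"wy":0,"wz":0}'; python3 -m crank '[{"dx":0,"dy":0,"dz":0,"wx":0,"wy":0,"wz":0},{"dx":0,"dy":0,"dz":0,"wx":0,"wy":0,"wz":0},{"dx":0,"dy":0,"dz":0,"wx":0,"wy":0,"wz":0},{"dx":0,"dy":0,"dz":0,"wx":0,"wy":0,"wz":0},{"dx":0,"dy":0,"dz":0,"wx":0,"wy":0,"wz":0},{"dx":0,"dy":0,"dz":0,"wx":0,"wy":0,"wz":0},{"dx":0,"dy":0,"dz":0,"wx":0,"wy":0,"wz":0},{"dx":0,"dy":0,"dz":0,"wx":0,"wy":0,"wz":0},{"dx":0,"dy":0,"dz":0,"wx":0,"wy":0,"wz":0},{"dx":0,"dy":0,"dz":0,"wx":0,"wy":0,"wz":0}]' 1 80
python3 -c "
from h import *
s=bot.get_state();print(s['force'],s['moment'],s['qpos'])"
```

```text
clock: 5.25
tcp_pos: [0.5789, -0.1714, 0.278]
orientation: [-179.6, -33.0, 107.7]
force: [-4.2, -2.7, 6.7]
finger_gap: 0.0146
grip_force: 78.5
[-4.20339167 -2.71606189  6.70687713] [-0.33708409  0.29538007  0.39124226] [-22.25297064  37.15948681   4.44381644  80.21816866  24.35072561
  44.93082373]
```

```bash
python3 -m crank '[{"dx":0.177,"dy":0.104,"dz":0,"wx":0,"wy":0,"wz":0.036},{"dx":0.175,"dy":0.109,"dz":0,"wx":0,"wy":0,"wz":0.036},{"dx":0.172,"dy":0.115,"dz":0,"wx":0,"wy":0,"wz":0.036},{"dx":0.17,"dy":0.12,"dz":0,"wx":0,"wy":0,"wz":0.036},{"dx":0.167,"dy":0.126,"dz":0,"wx":0,"wy":0,"wz":0.036},{"dx":0.163,"dy":0.131,"dz":0,"wx":0,"wy":0,"wz":0.036},{"dx":0.159,"dy":0.136,"dz":0,"wx":0,"wy":0,"wz":0.036},{"dx":0.155,"dy":0.14,"dz":0,"wx":0,"wy":0,"wz":0.036},{"dx":0.151,"dy":0.145,"dz":0,"wx":0,"wy":0,"wz":0.036},{"dx":0.147,"dy":0.149,"dz":0,"wx":0,"wy":0,"wz":0.036}]'
python3 -c "
from h import *
s=bot.get_state();print(s['force'],s['moment'],s['qpos'])"
```

```text
clock: 6.08
tcp_pos: [0.6589, -0.1069, 0.2774]
orientation: [-179.3, -33.4, 140.1]
force: [-12.0, -1.1, 3.6]
finger_gap: 0.0143
grip_force: 79.5
[-12.03151621  -1.08641258   3.63801863] [-0.04960097  1.09518944  0.61736569] [-12.292676    47.99618821  25.21046331  97.819503    14.09253938
  23.5055395 ]
```

```bash
python3 -m crank '[{"dx":0.083,"dy":0.075,"dz":0,"wx":0,"wy":0,"wz":0},{"dx":0.083,"dy":0.075,"dz":0,"wx":0,"wy":0,"wz":0},{"dx":0.083,"dy":0.075,"dz":0,"wx":0,"wy":0,"wz":0},{"dx":0.083,"dy":0.075,"dz":0,"wx":0,"wy":0,"wz":0},{"dx":0.083,"dy":0.075,"dz":0,"wx":0,"wy":0,"wz":0},{"dx":0.083,"dy":0.075,"dz":0,"wx":0,"wy":0,"wz":0},{"dx":0.083,"dy":0.075,"dz":0,"wx":0,"wy":0,"wz":0},{"dx":0.083,"dy":0.075,"dz":0,"wx":0,"wy":0,"wz":0},{"dx":0.083,"dy":0.075,"dz":0,"wx":0,"wy":0,"wz":0},{"dx":0,"dy":0,"dz":0,"wx":0,"wy":0,"wz":0}]'
python3 - <<'E'
from h import *
import json
s=bot.get_state(); im=imaging.get_image("wrist"); cv2.imwrite("pics/w3.png",im[:,:,::-1])
json.dump({k:np.asarray(s[k]).tolist() for k in("tcp_pos","orientation")},open("w3.json","w")); print(s["qpos"],s["tcp_pos"],s["orientation"],s["force"],s["moment"])
cv2.imwrite("pics/scene3.png",imaging.get_image("scene")[:,:,::-1]); cv2.imwrite("pics/side3.png",imaging.get_image("side")[:,:,::-1])
a=cv2.imread("pics/w3.png")[:250]; b=np.hstack([cv2.resize(cv2.imread("pics/side3.png")[90:250,230:390],(400,250*400//250+0),interpolation=cv2.INTER_CUBIC)[:288],cv2.resize(cv2.imread("pics/scene3.png")[130:290,280:440],(400,400),interpolation=cv2.INTER_CUBIC)[:288]])
cv2.imwrite("pics/c3.png",np.vstack([cv2.resize(a,(800,312),interpolation=cv2.INTER_CUBIC),b]))
E
```

```text
clock: 6.92
tcp_pos: [0.6971, -0.0722, 0.2776]
orientation: [-179.5, -33.3, 140.1]
force: [-6.8, 2.9, 3.7]
finger_gap: 0.0143
grip_force: 79.5
[ -9.18673793  51.62360068  33.12449041 101.22766059  15.8133273
  26.32370868] [ 0.69714873 -0.07216927  0.27755039] [-179.46625076  -33.3246309   140.10808687] [-6.82544471  2.86541005  3.69742003] [0.47971663 0.8051977  0.50564265]
```

View pics/c3.png

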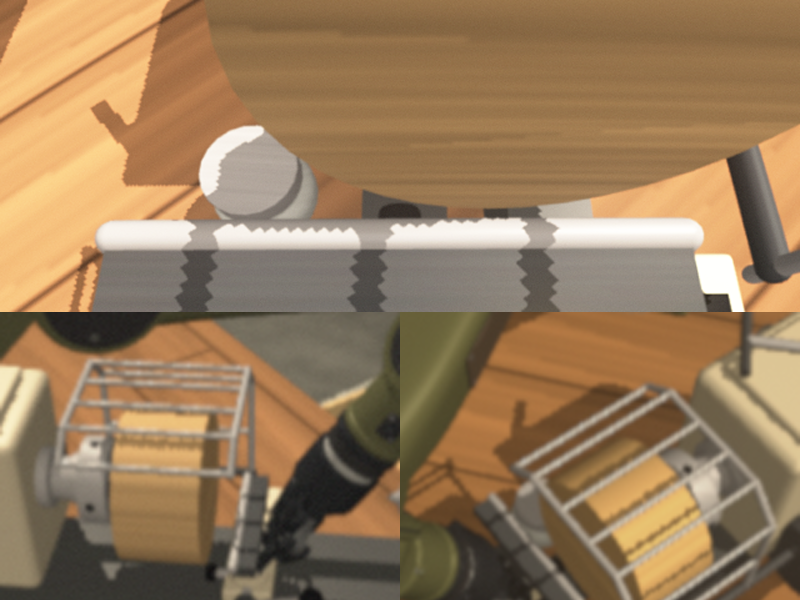

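The wrist view shows the bowl's face rim as a clear arc, from (207,0) through (500,207) to (800,125). The bar's front rod runs from (97,236) to (703,232), almost parallel to the face. I'll fit the rim's known circle to the edge rays.

```bash
cat > face.py <<'E'
from h import *
import json,sys
from scipy.optimize import least_squares
np.set_printoptions(precision=4,suppress=True)
n=sys.argv[1]; st=json.load(open(n+".json")); W=cam("wrist",st); im=cv2.GaussianBlur(cv2.imread(f"pics/{n}.png"),(3,3),0).astype(float)
# wood mask: flood from the face interior
seed=eval(sys.argv[2]); m=np.zeros((402,642),np.uint8)
cv2.floodFill(cv2.imread(f"pics/{n}.png"),m,seed,255,(5,5,5),(5,5,5),4|(255<<8)|cv2.FLOODFILL_MASK_ONLY)
m=cv2.morphologyEx(m[1:-1,1:-1],cv2.MORPH_CLOSE,np.ones((7,7))); m=cv2.morphologyEx(m,cv2.MORPH_OPEN,np.ones((15,15)))
c=max(cv2.findContours(m,cv2.RETR_EXTERNAL,cv2.CHAIN_APPROX_NONE)[0],key=len)[:,0]
lim=int(sys.argv[3]); c=np.array([p for p in c if 3<p[1]<lim and 3<p[0]<636][::8],float)
rs=[ray(W,p) for p in c]
def res(q,yaw=None):
    y=np.radians(q[2] if yaw is None else yaw); ex=np.array([np.cos(y),np.sin(y),0]); ey=np.array([-np.sin(y),np.cos(y),0])
    C=np.array([q[0],q[1],.2]); out=[]
    for o,d in rs:
        P=o+d*((C-o)@ey)/(d@ey); out.append(np.linalg.norm(P-C)-.085)
    return np.array(out)
for yaw in (None,49,50,51):
    f=least_squares(lambda q:res(q,yaw),[.6,.05,50.],loss="soft_l1",f_scale=.001); y=np.radians(f.x[2] if yaw is None else yaw)
    print(yaw,f.x,"rms mm",1e3*np.sqrt(np.mean(f.fun**2)),"nose",f.x[:2]+.15*np.array([-np.sin(y),np.cos(y)]),len(c))
print(c[::6].tolist())
E
python3 face.py w3 "(400,80)" 168
python3 - <<'E'
from h import *
import json
np.set_printoptions(precision=4,suppress=True)
W=cam("wrist",json.load(open("w3.json"))); w=lambda x,y:((x+.5)/1.25-.5,(y+.5)/1.25-.5)
for a,b,z in(((97,222),(703,218),.193),):
    A,B=plane(W,w(*a),z),plane(W,w(*b),z); print(A,B,(A+B)/2,np.linalg.norm(A-B),np.degrees(np.arctan2(*(A-B)[1::-1])))
E
```

```text
None [ 0.6082  0.0463 54.5764] rms mm 15.853531116857754 nose [0.486  0.1333] 89
49 [ 0.5995  0.0396 50.    ] rms mm 20.645145969951486 nose [0.4863 0.138 ] 89
50 [ 0.6012  0.0411 50.    ] rms mm 19.53383165336156 nose [0.4863 0.1375] 89
51 [ 0.603   0.0427 50.    ] rms mm 18.62636543256118 nose [0.4864 0.1371] 89
[[157.0, 4.0], [124.0, 38.0], [112.0, 86.0], [102.0, 124.0], [126.0, 147.0], [160.0, 126.0], [204.0, 99.0], [248.0, 132.0], [288.0, 155.0], [333.0, 161.0], [405.0, 165.0], [452.0, 160.0], [500.0, 151.0], [548.0, 137.0], [596.0, 119.0]]
[ 0.5581 -0.0615  0.193 ] [0.6588 0.0613 0.193 ] [ 0.6084 -0.0001  0.193 ] 0.158757535761316 -129.34216196017888
```

```bash
sed -i 's/^rs=\[/c=np.vstack([[p for p in c if p[0]>=XMIN],HAND]) if len(HAND) else np.array([p for p in c if p[0]>=XMIN]); rs=[/; s/^n=sys/XMIN=int(sys.argv[4]); HAND=eval(sys.argv[5]); n=sys/' face.py
python3 face.py w3 "(400,80)" 168 208 "[(165.3,4),(169.5,45),(178,66),(189,83)]"|head -4
python3 face.py w3 "(400,80)" 168 208 "[]"|head -4
```

```text
None [ 0.6073  0.0537 50.6561] rms mm 5.0850761170750385 nose [0.4913 0.1488] 56
49 [ 0.6043  0.0506 50.    ] rms mm 5.59656562145465 nose [0.4911 0.149 ] 56
50 [ 0.6061  0.0525 50.    ] rms mm 5.262689161695042 nose [0.4912 0.1489] 56
51 [ 0.6079  0.0543 50.    ] rms mm 4.991831579170229 nose [0.4913 0.1487] 56
None [ 0.6084  0.0549 51.1761] rms mm 5.174813262187803 nose [0.4915 0.1489] 52
49 [ 0.6042  0.0503 50.    ] rms mm 5.705614888259131 nose [0.491  0.1488] 52
50 [ 0.6062  0.0525 50.    ] rms mm 5.476195810606178 nose [0.4912 0.1489] 52
51 [ 0.608   0.0546 50.    ] rms mm 5.223605681807596 nose [0.4915 0.1489] 52
```

```bash
cat >> face.py <<'E'
for p,r in list(zip(c,f.fun*1e3))[::2]: print(p,round(r,1),end=";")
good=np.abs(f.fun)<.003
for it in range(3):
    rs=[ray(W,p) for p in c[good]]
    g=least_squares(res,[.6,.05,50.],loss="soft_l1",f_scale=.0005); 
    y=np.radians(g.x[2]); print("\n",good.sum(),g.x,"rms",1e3*np.sqrt(np.mean(g.fun**2)),"nose",g.x[:2]+.15*np.array([-np.sin(y),np.cos(y)]),"sd",np.sqrt(np.diag(np.linalg.inv(g.jac.T@g.jac)))*.0005)
    rs=[ray(W,p) for p in c]; good=np.abs(res(g.x))<.0015
E
python3 face.py w3 "(400,80)" 168 208 "[(165.3,4),(169.5,45),(178,66),(189,83)]"
```

```text
None [ 0.6073  0.0537 50.6561] rms mm 5.0850761170750385 nose [0.4913 0.1488] 56
49 [ 0.6043  0.0506 50.    ] rms mm 5.59656562145465 nose [0.4911 0.149 ] 56
50 [ 0.6061  0.0525 50.    ] rms mm 5.262689161695042 nose [0.4912 0.1489] 56
51 [ 0.6079  0.0543 50.    ] rms mm 4.991831579170229 nose [0.4913 0.1487] 56
[[212.0, 102.0], [252.0, 140.0], [293.0, 151.0], [341.0, 162.0], [413.0, 165.0], [460.0, 159.0], [508.0, 149.0], [556.0, 134.0], [604.0, 115.0], [178.0, 66.0]]
[212. 102.] -0.3;[226. 115.] -0.5;[241. 126.] -0.7;[252. 140.] 4.3;[255. 156.] 17.6;[288. 163.] 13.9;[293. 151.] -1.0;[309. 156.] -0.7;[325. 160.] -0.2;[341. 162.] -1.0;[357. 164.] -0.8;[397. 165.] -1.1;[413. 165.] 0.0;[429. 163.] -1.1;[445. 162.] 0.3;[460. 159.] -0.8;[476. 156.] -0.8;[492. 153.] -0.1;[508. 149.] -0.1;[524. 145.] 0.6;[540. 140.] 0.6;[556. 134.] 0.0;[572. 128.] 0.1;[588. 122.] 0.6;[604. 115.] 0.6;[620. 107.] 0.3;[165.3   4. ] 0.3;[178.  66.] 2.4;
 50 [ 0.6068  0.0535 50.2808] rms 0.6307740651066467 nose [0.4914 0.1493] sd [0.0004 0.0005 0.2217]

 48 [ 0.6072  0.0539 50.482 ] rms 0.5107380550176985 nose [0.4915 0.1494] sd [0.0003 0.0003 0.1672]

 47 [ 0.6074  0.0541 50.566 ] rms 0.4481541875280399 nose [0.4916 0.1494] sd [0.0003 0.0003 0.1614]
```

```bash
python3 -m crank '[{"dx":-0.041,"dy":0.03,"dz":0,"wx":0,"wy":0,"wz":0},{"dx":-0.041,"dy":0.03,"dz":0,"wx":0,"wy":0,"wz":0},{"dx":-0.041,"dy":0.03,"dz":0,"wx":0,"wy":0,"wz":0},{"dx":-0.041,"dy":0.03,"dz":0,"wx":0,"wy":0,"wz":0},{"dx":-0.041,"dy":0.03,"dz":0,"wx":0,"wy":0,"wz":0},{"dx":-0.041,"dy":0.03,"dz":0,"wx":0,"wy":0,"wz":0},{"dx":-0.041,"dy":0.03,"dz":0,"wx":0,"wy":0,"wz":0},{"dx":-0.041,"dy":0.03,"dz":0,"wx":0,"wy":0,"wz":0},{"dx":-0.041,"dy":0.03,"dz":0,"wx":0,"wy":0,"wz":0},{"dx":0,"dy":0,"dz":0,"wx":0,"wy":0,"wz":0}]'
python3 - <<'E'
from h import *
import json
s=bot.get_state(); im=imaging.get_image("wrist"); cv2.imwrite("pics/w4.png",im[:,:,::-1])
json.dump({k:np.asarray(s[k]).tolist() for k in("tcp_pos","orientation")},open("w4.json","w")); print(s["tcp_pos"],s["orientation"],s["force"],s["moment"])
cv2.imwrite("pics/c4.png",cv2.resize(cv2.imread("pics/w4.png")[:260],(800,325),interpolation=cv2.INTER_CUBIC))
E
```

```text
clock: 7.9
tcp_pos: [0.6814, -0.0603, 0.2786]
orientation: [-179.9, -32.7, 140.2]
force: [5.7, -2.4, 5.6]
finger_gap: 0.0142
grip_force: 81.3
[ 0.68136728 -0.06029938  0.27858704] [-179.86222229  -32.65094718  140.2443907 ] [ 5.68060588 -2.38428735  5.64112148] [-0.40041226 -0.47229532  0.23102725]
```

View pics/c4.png

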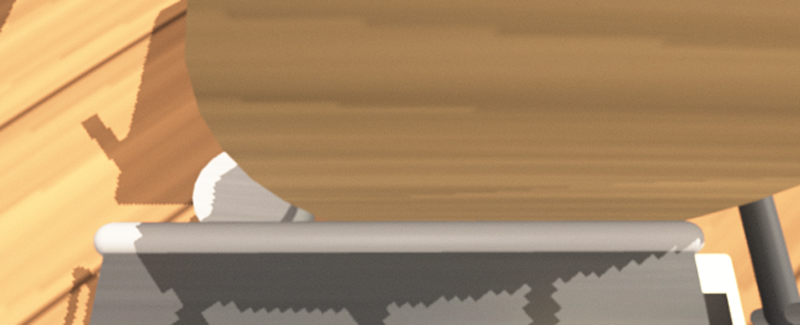

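The bar is now close to the face. Its rod runs from (95,222) to (704,222), and the visible rim arc goes from (185,20) to (300,215) on the left and (690,218) to (800,188) on the right. I'll refit the face with these points.

```bash
cat > fit4.py <<'E'
from h import *
import json
from scipy.optimize import least_squares
np.set_printoptions(precision=4,suppress=True)
st=json.load(open("w4.json")); W=cam("wrist",st); g=cv2.GaussianBlur(cv2.imread("pics/w4.png"),(3,3),0).astype(float)
w=lambda x,y:np.array(((x+.5)/1.25-.5,(y+.5)/1.25-.5))
# refine rod silhouette rows by vertical gradient
def row(col,r0): 
    G=np.abs(g[r0-5:r0+7,col]-g[r0-6:r0+6,col]).sum(1); k=G.argmax(); q=G[k-1:k+2] if 0<k<11 else np.array([0,1,0]); return r0-5+k-.5+(q[2]-q[0])/q.sum()
cs=[120,140,160,300,350,400,450,500]; rr=[row(c,178) for c in cs]; k=np.polyfit(cs,rr,1); print(np.round(rr,1),k)
ends=[w(95,0)[0],w(704.5,0)[0]]; pts=[(c,np.polyval(k,c)) for c in ends]
A,B=[plane(W,p,.193) for p in pts]; y=np.radians(50.5); ex=np.array([np.cos(y),np.sin(y),0]); ey=np.array([-np.sin(y),np.cos(y),0])
mid=(A+B)/2; ang=np.degrees(np.arctan2(*(B-A)[1::-1])); print("edge",A,B,mid,np.linalg.norm(B-A),"ang",ang)
P=[w(*p) for p in [(186,30),(188,60),(194,90),(205,118),(221,143),(240,164),(262,184),(285,202),(305,217),(700,217),(735,208),(770,198),(798,189)]]
rs=[ray(W,p) for p in P]
def res(q):
    C=np.array([q[0],q[1],.2]); return np.array([np.linalg.norm(o+d*((C-o)@ey)/(d@ey)-C)-.085 for o,d in rs])
f=least_squares(res,[.607,.054],loss="soft_l1",f_scale=.001); print(f.x,1e3*f.fun)
for C in (f.x,[.6073,.0540]): r=mid[:2]-np.array(C); print("bar x",1e3*r@ex[:2],"gap raw",-1e3*r@ey[:2])
E
python3 fit4.py
```

```text
[177.4 177.4 176.4 178.4 177.5 178.5 177.5 177.5] [  0.0019 177.0018]
edge [ 0.5436 -0.0498  0.193 ] [0.6454 0.0723 0.193 ] [0.5945 0.0113 0.193 ] 0.15898405449726502 ang 50.183187250314
[0.6087 0.0536] [ 0.4511  0.2627  0.1505 -0.0351 -0.445  -0.9784 -0.9662  0.3123  3.7388
 -1.1868 -0.4805  0.4206  0.9734]
bar x -41.70483598198268 gap raw 15.945700364141985
bar x -41.14560386065634 gap raw 17.280742352776993
```

```bash
python3 -m crank '[{"dx":-0.028,"dy":0.018,"dz":0,"wx":0,"wy":0,"wz":0},{"dx":-0.028,"dy":0.018,"dz":0,"wx":0,"wy":0,"wz":0},{"dx":-0.028,"dy":0.018,"dz":0,"wx":0,"wy":0,"wz":0},{"dx":-0.028,"dy":0.018,"dz":0,"wx":0,"wy":0,"wz":0},{"dx":-0.028,"dy":0.018,"dz":0,"wx":0,"wy":0,"wz":0},{"dx":0,"dy":0,"dz":0,"wx":0,"wy":0,"wz":0},{"dx":0,"dy":0,"dz":0,"wx":0,"wy":0,"wz":0},{"dx":0,"dy":0,"dz":0,"wx":0,"wy":0,"wz":0},{"dx":0,"dy":0,"dz":0,"wx":0,"wy":0,"wz":0},{"dx":0,"dy":0,"dz":0,"wx":0,"wy":0,"wz":0}]'
python3 - <<'E'
from h import *
import json
s=bot.get_state(); im=imaging.get_image("wrist"); cv2.imwrite("pics/w5.png",im[:,:,::-1]); cv2.imwrite("pics/side5.png",imaging.get_image("side")[:,:,::-1])
json.dump({k:np.asarray(s[k]).tolist() for k in("tcp_pos","orientation")},open("w5.json","w")); print(s["tcp_pos"],s["orientation"],s["force"],s["moment"])
E
sed 's/w4/w5/' fit4.py > fit5.py; python3 - <<'E'
import cv2,numpy as np
im=cv2.imread("pics/w5.png")
# rim: boundary on rows, left side: strongest horizontal gradient near predicted
g=cv2.GaussianBlur(im,(3,3),0).astype(float)
for r in (10,30,50,70,90,105,120,135,150): 
    G=np.abs(g[r,101:300]-g[r,100:299]).sum(1); ks=np.argsort(G)[-4:]+100; print(r,sorted(ks.tolist()))
for c in (580,600,615,630):
    G=np.abs(g[101:180,c]-g[100:179,c]).sum(1); print("c",c,sorted((np.argsort(G)[-4:]+100).tolist()))
E
```

```text
clock: 8.78
tcp_pos: [0.675, -0.0555, 0.2786]
orientation: [-180.0, -32.6, 140.3]
force: [7.5, -2.4, 5.7]
finger_gap: 0.0141
grip_force: 81.4
[ 0.6750218  -0.05551906  0.27863321] [-179.98085157  -32.62861998  140.26848408] [ 7.52290738 -2.42239513  5.67834289] [-0.14751494 -0.6783821  -0.15617383]
10 [131, 132, 133, 134]
30 [117, 118, 119, 120]
50 [112, 113, 114, 115]
70 [108, 109, 110, 111]
90 [103, 104, 105, 106]
105 [100, 101, 102, 103]
120 [118, 157, 158, 159]
135 [166, 167, 169, 170]
150 [155, 156, 157, 174]
c 580 [162, 163, 175, 176]
c 600 [163, 175, 176, 178]
c 615 [162, 175, 176, 177]
c 630 [161, 170, 171, 172]
```

```bash
cat > rim.py <<'E'
from h import *
import json,sys
from scipy.optimize import least_squares
np.set_printoptions(precision=4,suppress=True)
y=np.radians(50.5); ex=np.array([np.cos(y),np.sin(y),0]); ey=np.array([-np.sin(y),np.cos(y),0])
for n in sys.argv[1:]:
    st=json.load(open(n+".json")); W=cam("wrist",st); g=cv2.GaussianBlur(cv2.cvtColor(cv2.imread(f"pics/{n}.png"),cv2.COLOR_BGR2LAB),(3,3),0).astype(np.float32)
    C=np.array([.608,.0538,.2])
    for it in range(3):
        P=[]
        for t in np.radians(np.r_[150:300:2,300:345:2]):
            X=lambda r:C+r*(np.cos(t)*ex+np.sin(t)*np.array([0,0,1])); p,q=proj(W,X(.085)),proj(W,X(.089)); u=(q-p)/np.linalg.norm(q-p)
            if not(8<p[0]<630 and 8<p[1]<168): continue
            s=np.arange(-7,7.5,.5); L=p+s[:,None]*u; v=cv2.remap(g,L[:,0].astype(np.float32)[:,None],L[:,1].astype(np.float32)[:,None],1)[:,0]
            G=np.linalg.norm(v[2:]-v[:-2],axis=1); k=G.argmax()
            if G[k]>8: P.append(L[k+1])
        rs=[ray(W,p) for p in P]
        res=lambda q:np.array([np.linalg.norm(o+d*((np.r_[q,.2]-o)@ey)/(d@ey)-np.r_[q,.2])-.085 for o,d in rs])
        f=least_squares(res,C[:2],loss="soft_l1",f_scale=.0005); C=np.r_[f.x,.2]
    print(n,len(P),C,"med res mm",1e3*np.median(np.abs(f.fun)))
    cs=range(230,560,10); rr=[]
    for c in cs: G=np.linalg.norm(g[172:186,c]-g[170:184,c],axis=1); rr.append(173+G.argmax()-.0)
    r=np.median(rr); A,B=[plane(W,(c,r),.193) for c in (75.9,563.3)]; m=((A+B)/2-C)[:2]; print(" row",r,"x",1e3*m@ex[:2],"raw gap",-1e3*m@ey[:2],"ang",np.degrees(np.arctan2(*(B-A)[1::-1])))
E
python3 rim.py w3 w4 w5
```

```text
w3 65 [0.6076 0.0531 0.2   ] med res mm 0.49552038206905624
 row 177.0 x -40.75578254397181 raw gap 34.86659320848502 ang 50.257071391412914
w4 23 [0.6086 0.0536 0.2   ] med res mm 0.3778375972633141
 row 180.0 x -41.615758692905814 raw gap 16.857901855224036 ang 50.299779471888584
w5 12 [0.6079 0.0535 0.2   ] med res mm 0.092374342648395
 row 178.0 x -41.144849170040864 raw gap 8.67288769468305 ang 50.29412858063603
```

```bash
python3 -m crank '[{"dx":0.03,"dy":-0.02,"dz":0,"wx":0,"wy":0,"wz":0},{"dx":0,"dy":0,"dz":0,"wx":0,"wy":0,"wz":0},{"dx":0,"dy":0,"dz":0,"wx":0,"wy":0,"wz":0},{"dx":0,"dy":0,"dz":0,"wx":0,"wy":0,"wz":0},{"dx":0,"dy":0,"dz":0,"wx":0,"wy":0,"wz":0},{"dx":0,"dy":0,"dz":0,"wx":0,"wy":0,"wz":0},{"dx":0,"dy":0,"dz":0,"wx":0,"wy":0,"wz":0},{"dx":0,"dy":0,"dz":0,"wx":0,"wy":0,"wz":0},{"dx":0,"dy":0,"dz":0,"wx":0,"wy":0,"wz":0},{"dx":0,"dy":0,"dz":0,"wx":0,"wy":0,"wz":0}]'
python3 -m crank '[{"dx":0,"dy":0,"dz":0,"wx":0,"wy":0,"wz":0},{"dx":0,"dy":0,"dz":0,"wx":0,"wy":0,"wz":0},{"dx":0,"dy":0,"dz":0,"wx":0,"wy":0,"wz":0},{"dx":0,"dy":0,"dz":0,"wx":0,"wy":0,"wz":0},{"dx":0,"dy":0,"dz":0,"wx":0,"wy":0,"wz":0},{"dx":0,"dy":0,"dz":0,"wx":0,"wy":0,"wz":0},{"dx":0,"dy":0,"dz":0,"wx":0,"wy":0,"wz":0},{"dx":0,"dy":0,"dz":0,"wx":0,"wy":0,"wz":0},{"dx":0,"dy":0,"dz":0,"wx":0,"wy":0,"wz":0},{"dx":0,"dy":0,"dz":0,"wx":0,"wy":0,"wz":0}]' -0.3
python3 - <<'E'
from h import *
import json
s=bot.get_state(); im=imaging.get_image("wrist"); cv2.imwrite("pics/w6.png",im[:,:,::-1])
json.dump({k:np.asarray(s[k]).tolist() for k in("tcp_pos","orientation")},open("w6.json","w")); print(s["tcp_pos"],s["orientation"],s["force"],s["qpos"])
E
python3 rim.py w6
```

```text
clock: 9.72
tcp_pos: [0.6756, -0.0558, 0.2782]
orientation: [-179.9, -32.9, 140.2]
force: [5.1, 2.8, 5.1]
finger_gap: 0.0141
grip_force: 80.8
clock: 10.55
tcp_pos: [0.6744, -0.0567, 0.2777]
orientation: [-179.6, -33.0, 140.1]
force: [-1.0, 0.2, 0.2]
finger_gap: 0.0555
grip_force: 0.0
[ 0.67444273 -0.0567075   0.27766088] [-179.6085202   -32.9585056   140.10532486] [-0.98002787  0.19457868  0.23749177] [-8.284237   48.19854762 26.00936287 96.90446463 16.21984995 27.25934094]
w6 11 [0.6078 0.0535 0.2   ] med res mm 0.0207685113510353
 row 179.0 x -43.210802335257355 raw gap 9.084095030116943 ang 50.222045656508975
```

```bash
python3 - <<'E'
from h import *
np.set_printoptions(precision=4,suppress=True)
D,S=cam("side"),cam("scene")
print("tin",plane(D,(289.5,231.5),.05)); 
s=lambda x,y:(x/3.75+250-.37,y/3.75+130-.37)
print("gouge end",plane(S,s(95,385),.02),"other",plane(S,(190,292),.015))
E
python3 -m crank '[{"dx":0.167,"dy":-0.14,"dz":0.336,"wx":0,"wy":0,"wz":0},{"dx":0.167,"dy":-0.14,"dz":0.336,"wx":0,"wy":0,"wz":0},{"dx":0.167,"dy":-0.14,"dz":0.336,"wx":0,"wy":0,"wz":0},{"dx":0.167,"dy":-0.14,"dz":0.336,"wx":0,"wy":0,"wz":0},{"dx":-0.178,"dy":-0.173,"dz":0.036,"wx":-0.018,"wy":-0.0213,"wz":0},{"dx":-0.178,"dy":-0.173,"dz":0.036,"wx":-0.018,"wy":-0.0213,"wz":0},{"dx":-0.178,"dy":-0.173,"dz":0.036,"wx":-0.018,"wy":-0.0213,"wz":0},{"dx":-0.178,"dy":-0.173,"dz":0.036,"wx":-0.018,"wy":-0.0213,"wz":0},{"dx":-0.178,"dy":-0.173,"dz":0.036,"wx":-0.018,"wy":-0.0213,"wz":0},{"dx":-0.178,"dy":-0.173,"dz":0.036,"wx":-0.018,"wy":-0.0213,"wz":0}]'
```

```text
tin [ 0.485  -0.0178  0.05  ]
gouge end [ 0.5945 -0.1788  0.02  ] other [ 0.831  -0.3531  0.015 ]
clock: 11.43
tcp_pos: [0.6539, -0.137, 0.3558]
orientation: [-179.5, -17.8, 140.1]
force: [-0.3, 0.4, -1.2]
finger_gap: 0.0557
grip_force: 0.0
```

```bash
python3 -m crank '[{"dx":0,"dy":0,"dz":0,"wx":0,"wy":0,"wz":0},{"dx":0,"dy":0,"dz":0,"wx":0,"wy":0,"wz":0},{"dx":0,"dy":0,"dz":0,"wx":0,"wy":0,"wz":0},{"dx":0,"dy":0,"dz":0,"wx":0,"wy":0,"wz":0},{"dx":0,"dy":0,"dz":0,"wx":0,"wy":0,"wz":0},{"dx":0,"dy":0,"dz":0,"wx":0,"wy":0,"wz":0},{"dx":0,"dy":0,"dz":0,"wx":0,"wy":0,"wz":0},{"dx":0,"dy":0,"dz":0,"wx":0,"wy":0,"wz":0},{"dx":0,"dy":0,"dz":0,"wx":0,"wy":0,"wz":0},{"dx":0,"dy":0,"dz":0,"wx":0,"wy":0,"wz":0}]' 1 40
python3 - <<'E'
from h import *
import json
s=bot.get_state(); W=cam("wrist",s); D=cam("side")
for n in("wrist","side","scene"): cv2.imwrite(f"pics/{n}7.png",imaging.get_image(n)[:,:,::-1])
json.dump({k:np.asarray(s[k]).tolist() for k in("tcp_pos","orientation")},open("w7.json","w")); print(s["tcp_pos"],s["orientation"],s["force"],s["finger_gap"])
T=R.from_euler("xyz",s["orientation"],degrees=True).as_matrix(); tip=s["tcp_pos"]+.173*T[:,2]; B=[.6041,-.0951,.155]
print("tip",tip,"proj ball W",proj(W,B),"D",proj(D,B),"S",proj(cam("scene"),B),"tip D",proj(D,tip))
a=cv2.resize(cv2.imread("pics/wrist7.png")[40:400,120:520],(400,360)); b=cv2.resize(cv2.imread("pics/side7.png")[150:270,260:394],(400,360),interpolation=cv2.INTER_CUBIC)
c=cv2.resize(cv2.imread("pics/scene7.png")[150:226,260:394],(400,227),interpolation=cv2.INTER_CUBIC)
o=np.zeros((590,800,3),np.uint8); o[:360,:400]=a;o[:360,400:]=b;o[362:589,:400]=c; cv2.imwrite("pics/c7.png",o)
E
```

```text
clock: 12.27
tcp_pos: [0.6545, -0.1366, 0.3555]
orientation: [-179.5, -17.9, 140.1]
force: [0.2, -0.1, -0.3]
finger_gap: 0.0
grip_force: 0.0
[ 0.65452536 -0.13656424  0.35553161] [-179.52207174  -17.90886613  140.07196013] [ 0.19034785 -0.07873217 -0.27771389] 4.1180056503908366e-05
tip [ 0.61280551 -0.10352812  0.19091974] proj ball W [321.46056148 226.66430407] D [341.8504518  204.07450826] S [299.84363695 220.05979482] tip D [346.90344389 194.55138511]
```

View pics/c7.png

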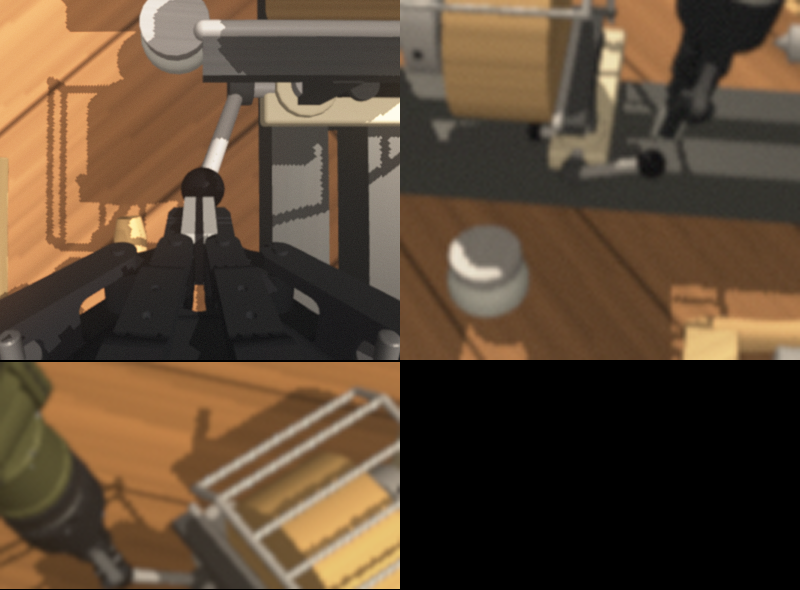

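The ball appears at (322,227) in the full wrist picture, against a predicted (321.5,226.7). The shut fingers are right above it, so I can press along its arc.

```bash
python3 -m crank '[{"dx":-0.06,"dy":0.05,"dz":-0.24,"wx":0,"wy":0,"wz":0},{"dx":-0.06,"dy":0.05,"dz":-0.24,"wx":0,"wy":0,"wz":0},{"dx":0.069,"dy":-0.057,"dz":-0.131,"wx":0,"wy":0,"wz":0},{"dx":0.069,"dy":-0.057,"dz":-0.131,"wx":0,"wy":0,"wz":0},{"dx":0.069,"dy":-0.057,"dz":-0.131,"wx":0,"wy":0,"wz":0},{"dx":0.025,"dy":-0.021,"dz":-0.145,"wx":0,"wy":0,"wz":0},{"dx":0.025,"dy":-0.021,"dz":-0.145,"wx":0,"wy":0,"wz":0},{"dx":0.025,"dy":-0.021,"dz":-0.145,"wx":0,"wy":0,"wz":0},{"dx":0,"dy":0,"dz":0,"wx":0,"wy":0,"wz":0},{"dx":0,"dy":0,"dz":0,"wx":0,"wy":0,"wz":0}]'
```

```text
clock: 13.25
tcp_pos: [0.6634, -0.1442, 0.2895]
orientation: [-179.5, -17.8, 140.0]
force: [1.0, -1.1, 1.2]
finger_gap: 0.0003
grip_force: 0.8
```

```bash
cat > ballchk.py <<'E'
from h import *
import sys
s=bot.get_state(); D=cam("side"); im=imaging.get_image("side"); cv2.imwrite(f"pics/{sys.argv[1]}.png",im[:,:,::-1]); W=cam("wrist",s); iw=imaging.get_image("wrist")
T=R.from_euler("xyz",s["orientation"],degrees=True).as_matrix(); tip=s["tcp_pos"]+.173*T[:,2]
y=np.radians(50.5); ex=np.array([np.cos(y),np.sin(y),0]); ey=np.array([-np.sin(y),np.cos(y),0]); post=np.array([.5978,.0073,0])
print("tip lathe rel post",1e3*np.array([(tip-post)@ex,(tip-post)@ey,tip[2]-.107]).round(4),"F",s["force"].round(1),"M",s["moment"].round(2))
g=cv2.GaussianBlur(im,(3,3),0).max(2)
for a in (34,20,5,-10,-25,-40):
    b=np.radians(a); m=lambda L:post-.075*ex-L*np.cos(b)*ey+np.array([0,0,.107+L*np.sin(b)])
    P=[proj(D,m(L)).round().astype(int) for L in(.085,.06,.045)]; print(a,"side ball",P[0],g[P[0][1],P[0][0]],"rod",[int(g[p[1],p[0]]) for p in P[1:]],end=" | ")
    Q=[proj(W,m(L)).round().astype(int) for L in(.06,.045,.035)]; print("wrist rod",[int(iw[p[1],p[0]].max()) if 0<=p[1]<400 else -1 for p in Q])
E
python3 ballchk.py s8
```

```text
tip lathe rel post [-76.1 -94.1  17.8] F [ 1.  -1.1  1.2] M [-0.32 -0.35  0.01]
34 side ball [342 204] 104 rod [55, 110] | wrist rod [132, 133, 131]
20 side ball [346 209] 52 rod [154, 104] | wrist rod [140, 133, 125]
5 side ball [347 215] 27 rod [79, 56] | wrist rod [130, 135, 142]
-10 side ball [347 221] 79 rod [62, 58] | wrist rod [130, 131, 140]
-25 side ball [344 226] 103 rod [103, 97] | wrist rod [136, 132, 140]
-40 side ball [339 230] 102 rod [105, 100] | wrist rod [130, 130, 132]
```

```bash
python3 -m crank '[{"dx":-0.005,"dy":0.004,"dz":-0.148,"wx":0,"wy":0,"wz":0},{"dx":-0.005,"dy":0.004,"dz":-0.148,"wx":0,"wy":0,"wz":0},{"dx":-0.005,"dy":0.004,"dz":-0.148,"wx":0,"wy":0,"wz":0},{"dx":-0.035,"dy":0.029,"dz":-0.14,"wx":0,"wy":0,"wz":0},{"dx":-0.035,"dy":0.029,"dz":-0.14,"wx":0,"wy":0,"wz":0},{"dx":-0.035,"dy":0.029,"dz":-0.14,"wx":0,"wy":0,"wz":0},{"dx":-0.046,"dy":0.038,"dz":-0.094,"wx":0,"wy":0,"wz":0},{"dx":-0.046,"dy":0.038,"dz":-0.094,"wx":0,"wy":0,"wz":0},{"dx":-0.046,"dy":0.038,"dz":-0.094,"wx":0,"wy":0,"wz":0},{"dx":-0.046,"dy":0.038,"dz":-0.094,"wx":0,"wy":0,"wz":0}]'; python3 ballchk.py s9
```

```text
clock: 14.18
tcp_pos: [0.6476, -0.1307, 0.2284]
orientation: [-179.6, -17.8, 140.1]
force: [10.4, -9.4, 31.4]
finger_gap: -0.0001
grip_force: 19.2
tip lathe rel post [-75.8 -73.3 -43.3] F [10.4 -9.4 31.4] M [-0.75 -0.7   0.08]
34 side ball [342 204] 104 rod [54, 55] | wrist rod [143, 173, 166]
20 side ball [346 209] 38 rod [54, 53] | wrist rod [51, 171, 179]
5 side ball [347 215] 29 rod [55, 54] | wrist rod [58, 181, 173]
-10 side ball [347 221] 30 rod [63, 82] | wrist rod [51, 179, 170]
-25 side ball [344 226] 41 rod [115, 127] | wrist rod [157, 170, 173]
-40 side ball [339 230] 25 rod [107, 100] | wrist rod [176, 172, 183]
```

At the stop: force jumped to about 34 N exactly where −40° is expected. Retreat.

```bash
python3 -m crank '[{"dx":0.02,"dy":-0.016,"dz":0.08,"wx":0,"wy":0,"wz":0},{"dx":0.06,"dy":-0.05,"dz":0.24,"wx":0,"wy":0,"wz":0},{"dx":0.12,"dy":-0.1,"dz":0.48,"wx":0,"wy":0,"wz":0},{"dx":0.15,"dy":-0.12,"dz":0.6,"wx":0,"wy":0,"wz":0},{"dx":0.15,"dy":-0.12,"dz":0.6,"wx":0,"wy":0,"wz":0},{"dx":0.1,"dy":-0.2,"dz":0.7,"wx":0,"wy":0,"wz":0},{"dx":0,"dy":-0.3,"dz":0.6,"wx":0,"wy":0,"wz":0},{"dx":0,"dy":-0.4,"dz":0.5,"wx":0,"wy":0,"wz":0},{"dx":0,"dy":-0.5,"dz":0,"wx":0,"wy":0,"wz":0},{"dx":0,"dy":0,"dz":0,"wx":0,"wy":0,"wz":0}]'; python3 ballchk.py s10
python3 - <<'E'
from h import *
np.set_printoptions(precision=4,suppress=True)
# clear views now: dark blob (ball) in wrist and side near the predicted places
s=bot.get_state(); W=cam("wrist",s); D=cam("side"); S=cam("scene")
I={n:imaging.get_image(n) for n in("wrist","side","scene")}
for n in I: cv2.imwrite(f"pics/{n}11.png",I[n][:,:,::-1])
y=np.radians(50.5); ex=np.array([np.cos(y),np.sin(y),0]); ey=np.array([-np.sin(y),np.cos(y),0]); post=np.array([.5978,.0073,0])
X=post-.075*ex-.0651*ey+np.array([0,0,.0524]); out=[]
for n,C,r in(("wrist",W,35),("side",D,12),("scene",S,12)):
    p=proj(C,X).round().astype(int); y0,x0=max(p[1]-r,0),max(p[0]-r,0); c=I[n][y0:p[1]+r,x0:p[0]+r].max(2)
    if c.size==0: print(n,p,"out"); continue
    nl,l,stt,ce=cv2.connectedComponentsWithStats((c<48).astype(np.uint8)); k=1+stt[1:,4].argmax() if nl>1 else 0
    print(n,"pred",p,"blob",ce[k]+[x0,y0],stt[k]); out.append(ray(C,ce[k]+[x0,y0]))
if len(out)>1: Xb,e=tri(out[:2]); print(Xb,X,e)
E
```

```text
clock: 15.12
tcp_pos: [0.6765, -0.2243, 0.4182]
orientation: [-179.4, -17.9, 139.9]
force: [-0.3, 0.1, -0.6]
finger_gap: 0.0001
grip_force: 0.0
tip lathe rel post [-129.8 -154.7  146.7] F [-0.3  0.1 -0.6] M [-0.21 -0.17 -0.04]
34 side ball [342 204] 106 rod [55, 56] | wrist rod [130, 137, 126]
20 side ball [346 209] 55 rod [55, 55] | wrist rod [136, 122, 132]
5 side ball [347 215] 55 rod [55, 55] | wrist rod [135, 105, 135]
-10 side ball [347 221] 83 rod [63, 83] | wrist rod [137, 120, 129]
-25 side ball [344 226] 81 rod [117, 130] | wrist rod [122, 126, 129]
-40 side ball [339 230] 21 rod [108, 102] | wrist rod [117, 125, 131]
wrist pred [368 149] blob [368.076  148.9331] [ 25  24  22  21 329]
side pred [339 230] blob [341.0435 229.9348] [10  8  8  8 46]
scene pred [302 236] blob [302.3462 236.5769] [10 10  6  6 26]
[ 0.6021 -0.0942  0.0557] [ 0.6003 -0.092   0.0524] [np.float64(1.7673333643970122), np.float64(1.7673333643969642)]
```

```bash
python3 - <<'E'
from h import *
np.set_printoptions(precision=4,suppress=True)
s=bot.get_state(); W=cam("wrist",s); g=cv2.GaussianBlur(cv2.imread("pics/wrist11.png"),(3,3),0).astype(np.float32)
y=np.radians(50.5); ex=np.array([np.cos(y),np.sin(y),0]); ey=np.array([-np.sin(y),np.cos(y),0]); C=np.array([.6078,.0535,0])
# search along y (lathe) at z=.179 for bar's rear bottom/top edge and at .193 for the front rod edge
for z,off,nm in((.195,-.0077-.028,"rear edge"),(.1915,-.0077,"front edge")):
    r=[]
    for x in np.arange(-.11,.02,.01):
        ss=np.arange(-.008,.008,.0004); L=np.array([proj(W,C+x*ex+(off+t)*ey+[0,0,z]) for t in ss],np.float32)
        if L.min()<2 or L[:,0].max()>637 or L[:,1].max()>397: continue
        v=cv2.remap(g,L[:,:1].copy(),L[:,1:].copy(),1)[:,0]; G=np.linalg.norm(v[3:]-v[:-3],axis=1); k=G.argmax(); r.append((x*1e3,(off+ss[k+1])*1e3))
    r=np.array(r); print(nm,r.round(1).tolist())
E
```

```text
rear edge [[-110.0, -35.3], [-100.0, -35.7], [-90.0, -42.1], [-80.0, -42.1], [-70.0, -35.3], [-60.0, -35.3], [-50.0, -35.3], [-40.0, -42.1], [-30.0, -42.1], [-20.0, -42.1], [-10.0, -42.1], [-0.0, -41.7], [10.0, -41.7]]
front edge []
```

```bash
python3 -c "
from plant import bot
print(bot.sign_off())"
```

```text
the job is handed in; nothing more can be done
None
```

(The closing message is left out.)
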